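Locate a test-cell holder in its jig and lock the toggle clamp on it

TASK

Get the white test-cell holder ready for measurement in the dark grey alignment jig: push it along the plate until it sits fully home, flat against both the long back rail and the short side stop. Then throw the black handle of the toggle clamp back and down, past its over-centre point, so that the rubber foot locks down on the holder and stays locked when you let go. Leave the thumb knob on the plate, and the sensor puck and the mirror mount behind the jig, where they are.

Things in the scene. Friction and masses are not known exactly. Their poses are not given: they have to be found in the camera images.
- jig: Alignment jig, fixed: dark grey plate 220 (x) x 170 (y) x 12 mm; origin under its centre. Long steel back rail (10 mm high, y -55..37): locating face at x=+6, facing -x. Short steel side stop (10 mm high, x -51..-17): locating face at y=-60, facing +y. Behind the rail stands the toggle clamp, in the plane y=-20: bar to -x over the work, handle to +x. Plate top: z=12 mm.
- holder_mid (a point): Centre of the loose white test-cell holder (about 190 g), a flat box 60 (x) x 100 (y) x 13 mm, point half-way up; gold connectors stick out 4 mm on its -x long side, a dark cell lies on top. Axes parallel to the jig's when home: +x long side on the rail, -y end on the stop, point at (-24, -10, 18.5) mm in the jig's frame. Starts on the plate, 15 to 32 mm from each stop, turned up to 12 deg.
- handle_grip (a point): Point on the axis of the clamp's black handle, 29 mm from its free end; the grip is a round bar 16 mm thick and 90 mm long. Own x axis: along the handle to its free end, within 5 deg. In the jig's frame: open, it stands up, leaning 20 deg back (to +x), at (84, -20, 127) mm; on the way it passes (121, 120), (138, 97), (141, 76) mm; locked, it lies about level, at (143, -20, 57) mm.
- clamp_bar (a joint): Angle of the clamp's hold-down bar, rad: 0 = raised (open, as at the start; it then stands upright behind the rail, up to 90 mm above the trolley top), 1.47 = level, down on the work. The handle lowers it through a crank and link while the grip swings back (jig +x) and down some 75 deg.
- clamp_foot: Black rubber foot, 16 mm across, sprung (8 N/mm), at the lower end of the spindle in the clamp's bar. Origin: middle of its pressing face. With the clamp locked it stands at (-5, -20) mm in the jig's frame, on the holder's top between the dark cell and the rail, pressing it down with some 25 N.
- clamp_handle (a joint): Knee angle between the clamp's handle and its link, rad: 0 = open, grows as the handle is thrown; from 1.5 the foot presses on the holder and the handle springs back if left; 2.09 = over-centre point; 2.28 = locked, against its stop, where it stays. Throwing it takes a few newtons on the grip.
- power_sensor: Bystander: black round sensor puck, 48 mm across, 26 mm high; origin under its centre. Leave alone.
- mirror_mount: Bystander: black mirror mount on a post, 51x52x106 mm; origin under its centre. Leave alone.
- thumb_knob: Bystander: black thumb knob, 20 mm across, 29 mm high, standing on the plate behind the rail, left of the clamp; origin under its centre. Leave alone.

How it is judged (in metres and radians):
On the way:
1. the holder sits home, flat on the plate and against both the back rail and the side stop, with the clamp still open (x of holder_mid in the frame of jig between -0.0265 and -0.0215 m and y of holder_mid in the frame of jig between -0.0125 and -0.0075 m and z of holder_mid in the frame of jig below 0.021 m and angle between the x axis of holder_mid and the x axis of jig, either way round below 0.04 rad and value of joint clamp_bar below 0.7 rad), for 0.2 s.
At the end, for the whole second after the job is handed in: The holder is within 2.5 mm of home on both stops, flat and within 0.04 rad of square; the clamp handle is past the over-centre point and at rest, and the foot presses on the holder with more than 10 N by itself (x of holder_mid in the frame of jig between -0.0265 and -0.0215 m and y of holder_mid in the frame of jig between -0.0125 and -0.0075 m and z of holder_mid in the frame of jig below 0.021 m and angle between the x axis of holder_mid and the x axis of jig, either way round below 0.04 rad and value of joint clamp_handle above 2.18 rad and contact force between clamp_foot and cell_holder above 10 N and velocity of joint clamp_handle between -0.05 and 0.05 rad/s); the robot touches nothing.
It fails at once if a bystander is shifted by more than 30 mm (distance of any of power_sensor, mirror_mount, thumb_knob from where it was at the start of the episode above 0.03 m).
It also fails if it takes over 48 s, if anything falls off the work surface, if the arm or the gripper's body presses on something with over 40 N, if the wrist force passes 120 N, or if a joint passes its speed limit or range.

ROBOT

A 6-joint arm with a two-finger parallel gripper is mounted at the origin on a cart in front of the work surface, level with it; the furniture and walls round the work are solid. World frame = base frame: x ahead of the robot, y to its left, z up, the work surface at z = 0. Lengths are in mm, angles in degrees, forces in N, time in s.
With the tool pointing down it reaches from about 300 to 850 mm from the base axis. Payload 4.2 kg.
Tool frame: the origin (TCP) lies midway between the tips of the shut fingers; the grasp point (between the pads) lies 19 mm behind it (env.tcp_to_grasp is the distance from the TCP to the grasp point, in mm); z points along the fingers, x is the direction in which the jaws open and shut, and the axes are right-handed (so a half turn about z gives the same grasp; the last joint's range is limited). The gripper opens to 91 mm and grips with 3 to 60 N. Pads are 32 mm wide; open, the fingers measure 118 mm over their backs; the gripper's body (76 mm by 178 mm) begins 60 mm behind the grasp point.
Start: joints at [70.932, 18.312, 89.639, -0, 72.044, -1.146], TCP at [176.944, 547.114, 213.976] pointing down, gripper open.
Joint ranges: [-177.97, 177.97], [-48.28, 115.42], [12.27, 149.76], [-77.06, 257.06], [2.81, 150.46], [-146.56, 146.56]. Speed limits (degrees/s): [147.25, 147.25, 180, 180, 180, 180].

INTERFACE

Orientations are given as [roll, pitch, yaw] about the fixed x, y, z axes, in that order (R = Rz(yaw) Ry(pitch) Rx(roll)).
In Python, from workcell import env gives the robot as it stands.
- The arm moves only by the tool drive_tool, never from a script. Its argument "motion" is a list of rows, each a list of 2 entries, a list of its own where there are three numbers: the shift along the world's x, y, z in m, then the turn, a rotation vector about the world's x, y, z in rad. In form: [[[dx, dy, dz], [wx, wy, wz]], ...]. A call has exactly 10 rows; each row shifts and turns the commanded pose from where the row before left it; what a row does not reach is not made up. A row lasts 1/12 s, in which the tool goes at most 41.7 mm and 7.16 degrees, less where a joint would pass 70% of its speed; a pose out of reach is approached as far as the arm can. A call is refused whole if a number of a shift passes 0.0417 or a number of a turn 0.125, either way. A call with a gripper value outside its range is refused whole. "claw" is the opening, from 0 (shut) to 1 (fully open), set as the call begins (left out, the last holds). The fingers move at their own pace and stop on an object; "force" is the grip in N (left out, the last holds). Time passes only in rows, so rows that do not move let the fingers close, or fill a call up. It gives the time, the measured TCP pose, the force and the opening at its end, in the units of the state.
- env.state(): the state, without advancing time (a new reading comes with each control period).
- env.grab_frame(name): name is "side" or "top"; returns the picture (480x640x3 uint8, red, green, blue); there is no depth.
- env.camera_params(name): a dict with "fov_y" (degrees; the focal length in pixels is half the picture's height over the tangent of half this angle, whatever the lens; pixels are square), "cx", "cy" (the principal point, pixels), "pose" (4x4, takes a point from camera to world coordinates). Camera axes: x right, y down, z forward; pixel columns grow to the right and rows downward; lengths in mm; the calibration is good to about 2 mm. A picture is of the moment at which its call begins. camera_params takes no time and is no camera call.
- env.job_done(): hands the job in, once; it reports no verdict.
The state is a dict: "time_s": time; "qpos": joint angles; "qvel": joint speeds; "effort": joint torques, N m; "ee_pos": TCP position; "ee_rot": TCP orientation; "force": force on the tool from outside, world axes, zero at the start; "torque": the same for the moment, N m; "gripper_width": finger opening in mm.
Only numpy, scipy, OpenCV 4.12 (cv2) and the standard library are available. Lean on these libraries where they do the work, as an engineer would, in place of code of your own. Each camera call takes 0.05 s, during which the arm holds its last target.

## Working session

There is one attempt and no reset: what is moved stays moved. The work goes in short steps, Python scripts to look and compute and a tool call to move; the robot and the scene stay as the last step left them, time stands still between calls to the robot, and variables do not carry over. Pictures are saved under pics/ and viewed, and the job is handed in when it is done.

Besides the shell and the picture viewer there is one more tool, called after ">>>" by a JSON object that holds its "op" and its "data", one argument or row to a line. drive_tool: Moves the arm, as the interface text tells. Its arguments: {"type":"object","properties":{"motion":{"type":"array","items":{"type":"array"}},"claw":{"type":"number"},"force":{"type":"number"}},"required":["motion"]}

```bash
ls; mkdir -p pics; python3 - <<'E'
from workcell import env
import cv2,numpy as np
s=env.state();print(s)
for n in("side","top"):
    im=env.grab_frame(n);cv2.imwrite(f"pics/{n}0.png",im[:,:,::-1])
    p=env.camera_params(n);print(n,p)
E
```

```text
pics
{'time_s': 0.0, 'qpos': array([ 7.09313137e+01,  1.83511485e+01,  8.97077676e+01,  5.46075425e-04,
        7.20446854e+01, -1.14533133e+00]), 'qvel': array([-5.21033348e-02, -5.69498811e-03,  3.02748369e-02, -1.52106777e-05,
        5.98479360e-03,  4.63543238e-02]), 'effort': array([-6.34716998e-04, -4.12454402e+01, -2.31969434e+01,  7.24539463e-02,
        4.54474753e-02, -1.48520762e-04]), 'ee_pos': array([176.77280092, 546.60277389, 213.11601025]), 'ee_rot': array([-1.79997410e+02,  1.03570423e-01,  7.20764785e+01]), 'force': array([ 0.58858129, -0.50351962,  0.07568229]), 'torque': array([-0.01531567,  0.01027961, -0.02997658]), 'gripper_width': 91.15974656560071}
side {'fov_y': 49.50260287355979, 'cx': 318.4679149096173, 'cy': 234.40641450653598, 'pose': array([[-8.62532055e-01,  2.49041134e-01, -4.40473571e-01,
         9.58190171e+02],
       [ 5.06002073e-01,  4.25541234e-01, -7.50250998e-01,
         5.75042734e+02],
       [ 5.96307663e-04, -8.69996076e-01, -4.93058285e-01,
         5.28030602e+02],
       [ 0.00000000e+00,  0.00000000e+00,  0.00000000e+00,
         1.00000000e+00]])}
top {'fov_y': 46.3917372198423, 'cx': 315.4055698070602, 'cy': 239.49255377632923, 'pose': array([[-1.43811949e-03, -9.99092890e-01,  4.25597160e-02,
         5.31309405e+02],
       [-9.99995579e-01,  1.32604676e-03, -2.66141901e-03,
        -7.31980531e+01],
       [ 2.60256863e-03, -4.25633553e-02, -9.99090380e-01,
         1.19843683e+03],
       [ 0.00000000e+00,  0.00000000e+00,  0.00000000e+00,
         1.00000000e+00]])}
```

View pics/side0.png

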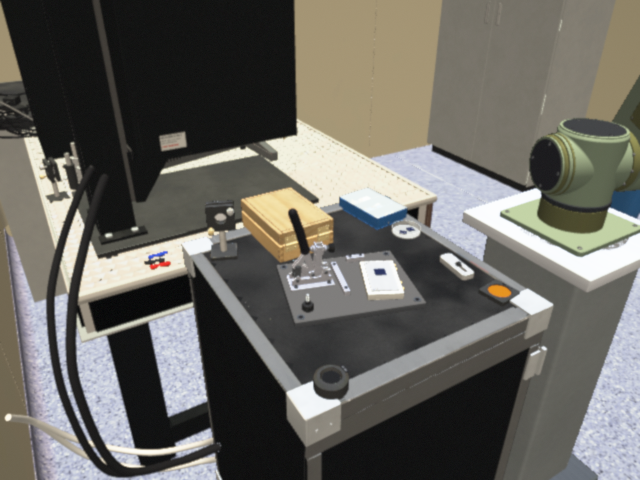

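View pics/top0.png

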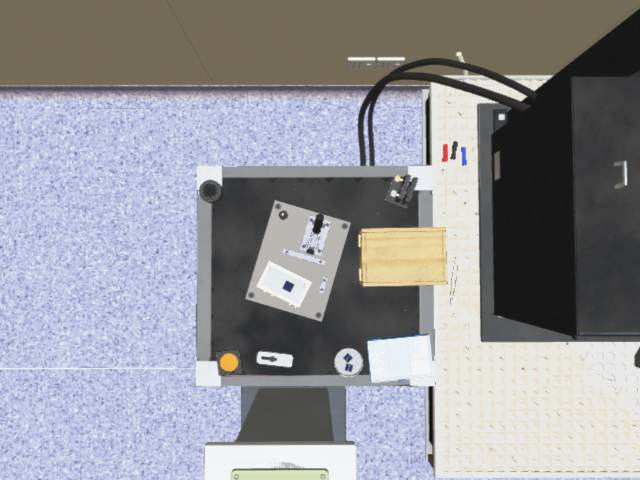

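```bash
python3 - <<'E'
import cv2
im=cv2.imread("pics/top0.png")[160:340,190:430];cv2.imwrite("pics/topc.png",cv2.resize(im,None,fx=3.3,fy=3.3,interpolation=cv2.INTER_CUBIC))
im=cv2.imread("pics/side0.png")[185:335,190:430];cv2.imwrite("pics/sidec.png",cv2.resize(im,None,fx=3.3,fy=3.3,interpolation=cv2.INTER_CUBIC))
E
```

```text
(no output)
```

View pics/topc.png

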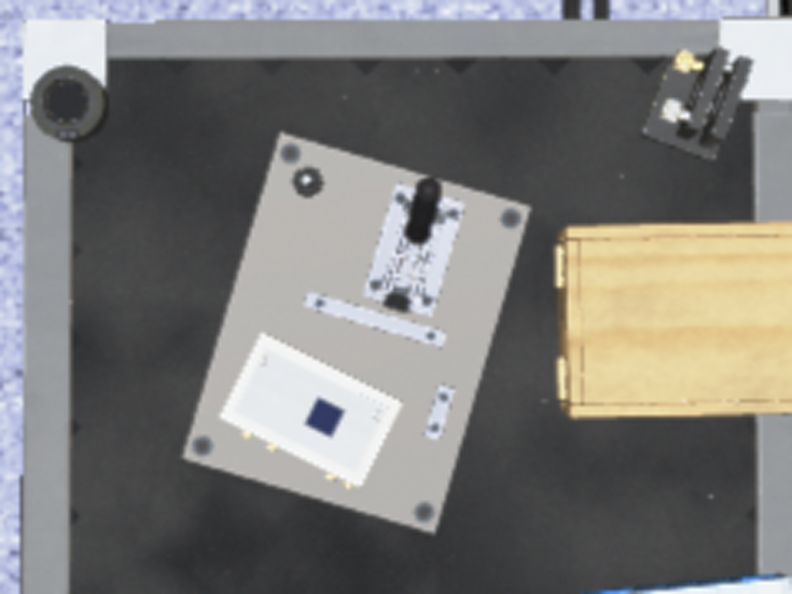

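View pics/sidec.png

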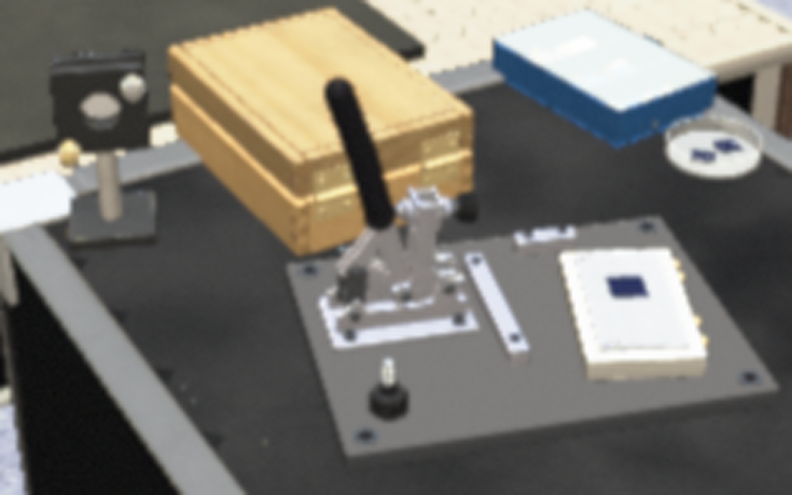

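```bash
cat > h.py <<'E'
import cv2,numpy as np
from workcell import env
def ray(n,u,v):
    p=env.camera_params(n);f=240/np.tan(np.radians(p['fov_y']/2));T=p['pose']
    d=T[:3,:3]@np.array([(u-p['cx'])/f,(v-p['cy'])/f,1]);return T[:3,3],d
def onz(n,u,v,z):
    o,d=ray(n,u,v);return o+d*(z-o[2])/d[2]
def proj(n,P):
    p=env.camera_params(n);f=240/np.tan(np.radians(p['fov_y']/2));T=p['pose']
    c=T[:3,:3].T@(np.array(P)-T[:3,3]);return np.array([f*c[0]/c[2]+p['cx'],f*c[1]/c[2]+p['cy']])
def rect(mask,z,n="top"):
    cs,_=cv2.findContours(mask,cv2.RETR_EXTERNAL,cv2.CHAIN_APPROX_NONE)
    c=max(cs,key=cv2.contourArea)
    w=np.array([onz(n,x,y,z)[:2] for x,y in c[:,0]],np.float32)
    return cv2.minAreaRect(w),c
E
python3 - <<'E'
from h import *
im=cv2.imread("pics/top0.png")
hsv=cv2.cvtColor(im,cv2.COLOR_BGR2HSV)
for q in[(270,250),(285,275),(300,250),(320,240),(300,230)]:print(q,im[q[1],q[0]])
box=np.zeros(im.shape[:2],np.uint8);box[195:330,240:356]=255
m=((hsv[...,2]>110)&(hsv[...,1]<60)).astype(np.uint8)*255&box
m=cv2.morphologyEx(m,cv2.MORPH_CLOSE,np.ones((5,5)))
r,c=rect(m,12);print("plate",r,cv2.boxPoints(r))
m2=(im.min(2)>212).astype(np.uint8)*255&box
m2[:250]=0
m2=cv2.morphologyEx(m2,cv2.MORPH_CLOSE,np.ones((3,3)))
r2,c2=rect(m2,25);print("holder",r2,cv2.boxPoints(r2))
cv2.drawContours(im,[c,c2],-1,(0,0,255),1)
cv2.imwrite("pics/topm.png",cv2.resize(im[160:340,190:430],None,fx=3.3,fy=3.3,interpolation=0))
E
```

```text
(270, 250) [179 183 185]
(285, 275) [237 234 231]
(300, 250) [183 185 187]
(320, 240) [227 218 216]
(300, 230) [180 183 186]
plate ((538.1488037109375, -38.89878845214844), (169.02239990234375, 218.90469360351562), 73.3786392211914) [[ 409.09576   -88.57041 ]
 [ 618.8537   -151.18713 ]
 [ 667.20184    10.772835]
 [ 457.4439     73.38956 ]]
holder ((487.3089904785156, -9.506500244140625), (98.25996398925781, 62.395477294921875), 63.404415130615234) [[437.4173   -39.471054]
 [493.2107   -67.4049  ]
 [537.2007    20.458054]
 [481.4073    48.3919  ]]
```

View pics/topm.png

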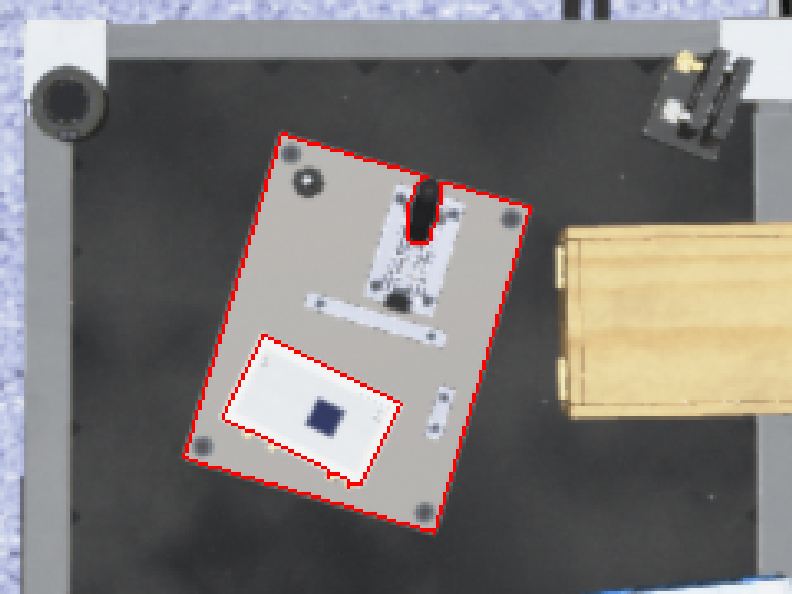

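>>> {"op": "drive_tool", "data": {
  "motion": [
    [[0.017,-0.0358,0],[0,0,-0.01]],
    [[0.017,-0.0358,0],[0,0,-0.01]],
    [[0.017,-0.0358,0],[0,0,-0.01]],
    [[0.017,-0.0358,0],[0,0,-0.01]],
    [[0.017,-0.0358,0],[0,0,-0.01]],
    [[0.017,-0.0358,0],[0,0,-0.01]],
    [[0.017,-0.0358,0],[0,0,-0.01]],
    [[0.017,-0.0358,0],[0,0,-0.01]],
    [[0.017,-0.0358,0],[0,0,-0.01]],
    [[0.017,-0.0358,0],[0,0,-0.01]]
  ],
  "claw": 0,
  "force": 20
}}

```text
time_s: 0.93
ee_pos: [347.0, 187.2, 213.9]
ee_rot: [-180.0, -0.0, 66.3]
force: [0.1, 0.2, 0.4]
gripper_width: 27.5
```

>>> {"op": "drive_tool", "data": {
  "motion": [
    [[0.0168,-0.0357,0],[0,0,-0.01]],
    [[0.0168,-0.0357,0],[0,0,-0.01]],
    [[0.0168,-0.0357,0],[0,0,-0.01]],
    [[0.0168,-0.0357,0],[0,0,-0.01]],
    [[0.0168,-0.0357,0],[0,0,-0.01]],
    [[0,0,-0.03],[0,0,0]],
    [[0,0,-0.03],[0,0,0]],
    [[0,0,-0.03],[0,0,0]],
    [[0,0,-0.03],[0,0,0]],
    [[0,0,-0.02],[0,0,0]]
  ]
}}

```text
time_s: 1.77
ee_pos: [429.1, 10.4, 71.4]
ee_rot: [-179.8, 0.1, 63.4]
force: [-0.2, 0.0, 0.4]
gripper_width: 0.5
```

```bash
python3 - <<'E'
from h import *
print(env.state()['ee_pos'],env.state()['ee_rot'],env.state()['gripper_width'])
for n,b in(("side",(185,335,190,430)),("top",(160,340,190,430))):
    im=env.grab_frame(n)[b[0]:b[1],b[2]:b[3],::-1];cv2.imwrite(f"pics/{n}1.png",cv2.resize(im,None,fx=3.3,fy=3.3,interpolation=cv2.INTER_CUBIC))
E
```

```text
[429.12087551  10.36964546  71.44292324] [-1.79802032e+02  9.05779929e-02  6.34479543e+01] 0.5268248430285927
```

View pics/side1.png

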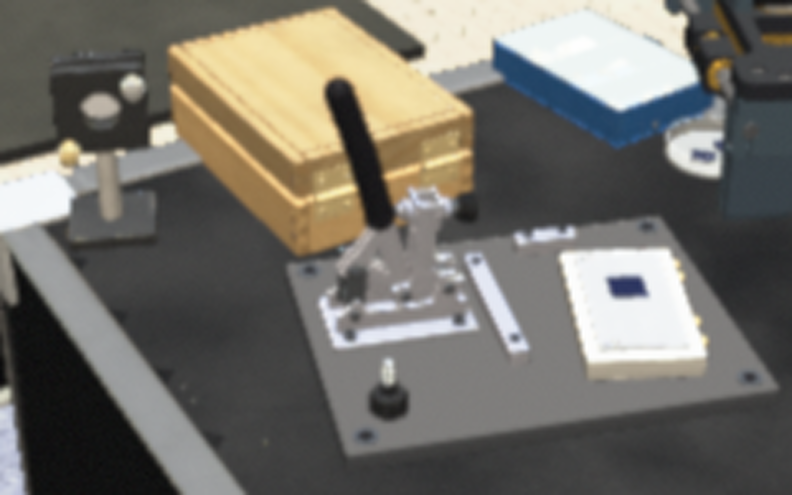

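View pics/top1.png

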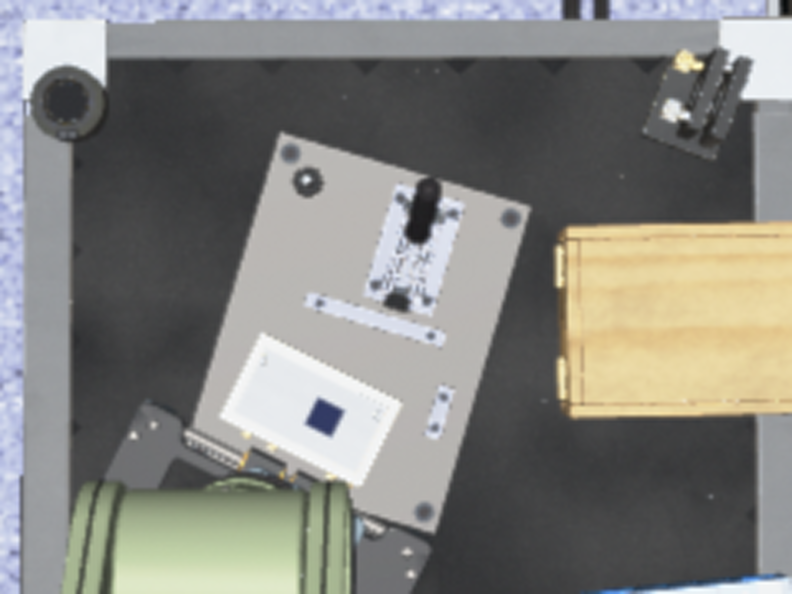

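>>> {"op": "drive_tool", "data": {
  "motion": [
    [[0,0,-0.02],[0,0,0]],
    [[0,0,-0.02],[0,0,0]],
    [[0,0,-0.01],[0,0,0]],
    [[0,0,-0.005],[0,0,0]],
    [[0,0,0],[0,0,0]],
    [[0,0,0],[0,0,0]],
    [[0,0,0],[0,0,0]],
    [[0,0,0],[0,0,0]],
    [[0,0,0],[0,0,0]],
    [[0,0,0],[0,0,0]]
  ]
}}

```text
time_s: 2.7
ee_pos: [431.3, 10.6, 19.4]
ee_rot: [179.9, -0.0, 63.5]
force: [-0.3, 0.3, 0.1]
gripper_width: 0.6
```

```bash
python3 - <<'E'
from h import *
s=env.state();print(s['ee_pos'],s['ee_rot'],s['force'])
for n,b in(("side",(185,335,230,470)),):
    im=env.grab_frame(n)[b[0]:b[1],b[2]:b[3],::-1];cv2.imwrite(f"pics/{n}2.png",cv2.resize(im,None,fx=3.3,fy=3.3,interpolation=cv2.INTER_CUBIC))
    print((proj(n,s['ee_pos'])-[b[2],b[0]])*3.3)
E
```

```text
[431.25145558  10.62601108  19.44442496] [ 1.79947782e+02 -3.10681367e-02  6.34857677e+01] [-0.25903908  0.31040421  0.10713208]
[611.52028829 297.72382615]
```

View pics/side2.png

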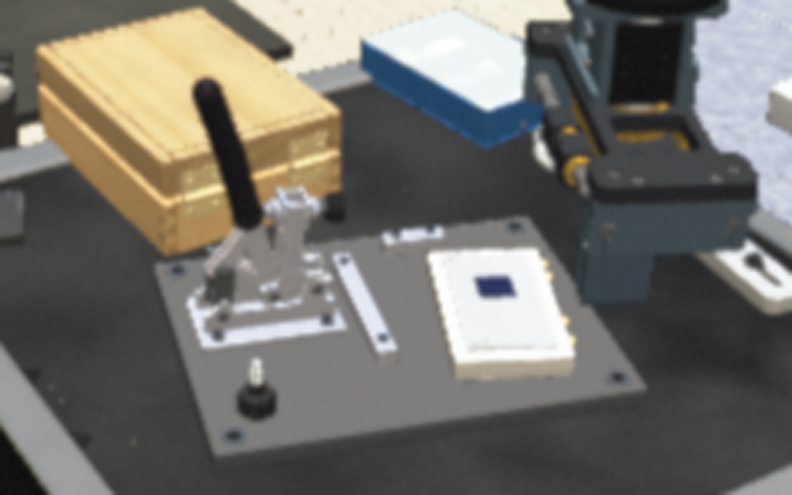

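>>> {"op": "drive_tool", "data": {
  "motion": [
    [[0.004,-0.004,-0.002],[0,0,0]],
    [[0.004,-0.002,0],[0,0,0]],
    [[0.0027,-0.0014,0],[0,0,0]],
    [[0.0034,-0.002,0],[0,0,0.0194]],
    [[0.0034,-0.002,0],[0,0,0.0194]],
    [[0.0034,-0.002,0],[0,0,0.0194]],
    [[0.0034,-0.002,0],[0,0,0.0194]],
    [[0.0034,-0.002,0],[0,0,0.0194]],
    [[0.0034,-0.002,0],[0,0,0.0194]],
    [[0,0,0],[0,0,0]]
  ]
}}

```text
time_s: 3.58
ee_pos: [463.3, -9.2, 17.0]
ee_rot: [179.9, -0.0, 70.2]
force: [0.8, -0.2, -0.0]
gripper_width: 0.4
```

```bash
python3 - <<'E'
from h import *
s=env.state();print(s['ee_pos'],s['ee_rot'],s['force'])
for n,b in(("side",(185,335,230,470)),("top",(160,340,190,430))):
    im=env.grab_frame(n)[b[0]:b[1],b[2]:b[3],::-1];cv2.imwrite(f"pics/{n}3.png",cv2.resize(im,None,fx=3.3,fy=3.3,interpolation=cv2.INTER_CUBIC))
E
```

```text
[463.28511706  -9.19234433  17.0337415 ] [ 1.79915956e+02 -2.28730927e-02  7.02048282e+01] [ 0.76107387 -0.21843051 -0.01868701]
```

View pics/side3.png

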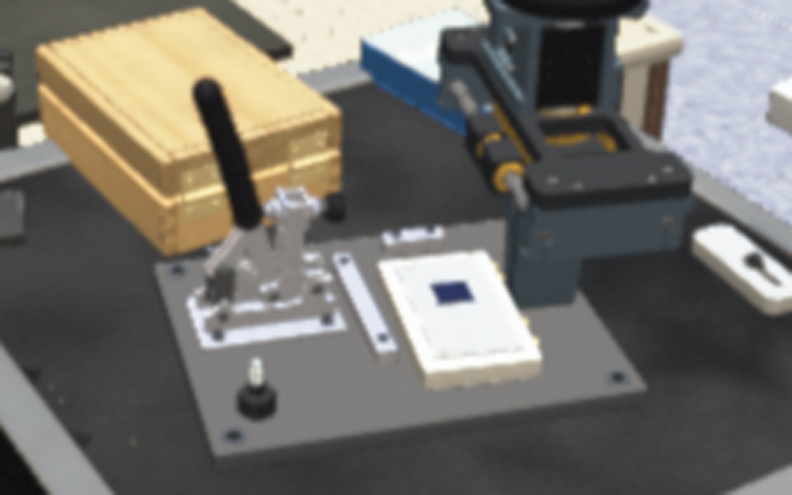

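View pics/top3.png

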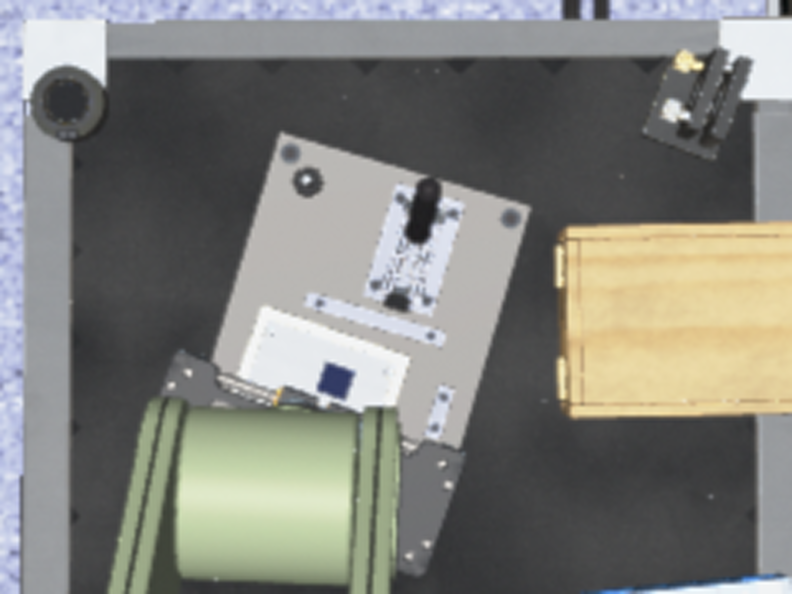

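>>> {"op": "drive_tool", "data": {
  "motion": [
    [[0.003,-0.001,0],[0,0,0.018]],
    [[0.003,-0.001,0],[0,0,0.018]],
    [[0.002,-0.0006,0],[0,0,0.018]],
    [[0.001,-0.0003,0],[0,0,0]],
    [[0.001,-0.0003,0],[0,0,0]],
    [[0.001,-0.0003,0],[0,0,0]],
    [[0.001,-0.0003,0],[0,0,0]],
    [[0,0,0],[0,0,0]],
    [[0,0,0],[0,0,0]],
    [[0,0,0],[0,0,0]]
  ]
}}

```text
time_s: 4.52
ee_pos: [472.5, -12.2, 16.8]
ee_rot: [-179.8, 0.0, 73.2]
force: [-4.4, 2.2, 3.8]
gripper_width: 0.5
```

```bash
cat >> h.py <<'E'
def snap(k,names=("side","top")):
    s=env.state();print(s['time_s'],s['ee_pos'],s['ee_rot'],s['force'])
    for n in names:
        b={"side":(185,335,230,470),"top":(160,340,190,430)}[n]
        im=env.grab_frame(n);cv2.imwrite(f"pics/{n}{k}full.png",im[:,:,::-1]);im=im[b[0]:b[1],b[2]:b[3],::-1];cv2.imwrite(f"pics/{n}{k}.png",cv2.resize(im,None,fx=3.3,fy=3.3,interpolation=cv2.INTER_CUBIC))
E
python3 -c "
from h import *
snap(4)"
```

```text
4.5167 [472.45133264 -12.18111457  16.77908987] [-1.79810798e+02  1.35003166e-02  7.32360745e+01] [-4.43306386  2.19885824  3.81795175]
```

View pics/side4.png

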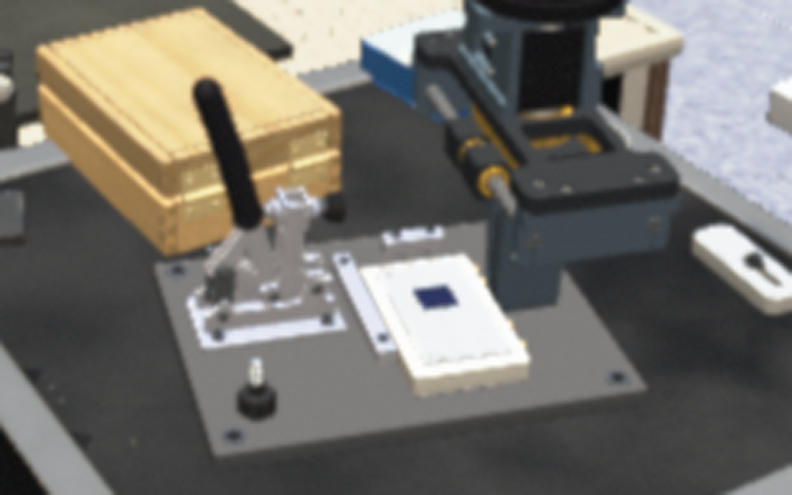

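View pics/top4.png

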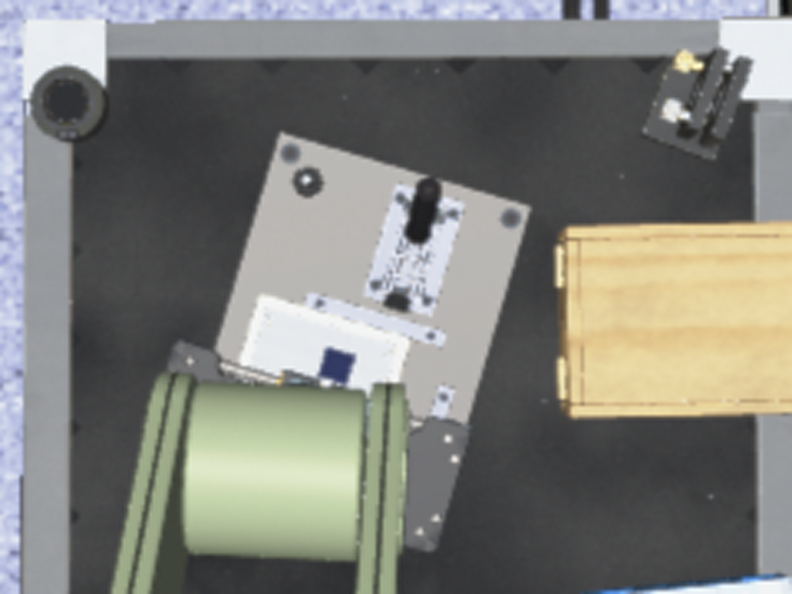

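>>> {"op": "drive_tool", "data": {
  "motion": [
    [[-0.02,0.006,0],[0,0,0]],
    [[0,0,0.03],[0,0,0]],
    [[0,0,0.03],[0,0,0]],
    [[0.0067,0.005,0],[0,0,-0.12]],
    [[0.0067,0.005,0],[0,0,-0.12]],
    [[0.0067,0.005,0],[0,0,-0.12]],
    [[0.0067,0.005,0],[0,0,-0.12]],
    [[0.0067,0.005,0],[0,0,-0.12]],
    [[0.0067,0.005,0],[0,0,-0.12]],
    [[0.0067,0.005,0],[0,0,-0.12]]
  ]
}}

```text
time_s: 5.45
ee_pos: [502.4, 28.6, 77.2]
ee_rot: [179.9, -0.1, 24.8]
force: [-0.1, 0.0, -0.1]
gripper_width: 0.6
```

>>> {"op": "drive_tool", "data": {
  "motion": [
    [[0.0067,0.005,0],[0,0,-0.12]],
    [[0.0067,0.005,0],[0,0,-0.12]],
    [[0.0067,0.005,0],[0,0,-0.12]],
    [[0.0067,0.005,0],[0,0,-0.12]],
    [[0.0067,0.005,0],[0,0,-0.12]],
    [[0.0067,0.005,0],[0,0,-0.12]],
    [[0,0,-0.02],[0,0,0]],
    [[0,0,-0.02],[0,0,0]],
    [[0,0,0],[0,0,0]],
    [[0,0,0],[0,0,0]]
  ]
}}

```text
time_s: 6.28
ee_pos: [541.1, 58.4, 36.5]
ee_rot: [180.0, 0.0, -16.1]
force: [0.3, -0.6, -0.1]
gripper_width: 0.6
```

```bash
python3 -c "
from h import *
snap(5)
im=cv2.imread('pics/top5full.png')
m2=(im.min(2)>212).astype(np.uint8)*255
m2[:248]=0;m2[330:]=0;m2[:,:240]=0;m2[:,356:]=0
r,c=rect(m2,25);print(r)
"
```

```text
6.2833 [541.13690923  58.36302885  36.47141268] [ 1.79976109e+02  3.82625768e-02 -1.61293239e+01] [ 0.33185182 -0.62015751 -0.09353345]
((522.4733276367188, -22.528717041015625), (107.91104125976562, 69.44676971435547), 74.01200866699219)
```

View pics/side5.png

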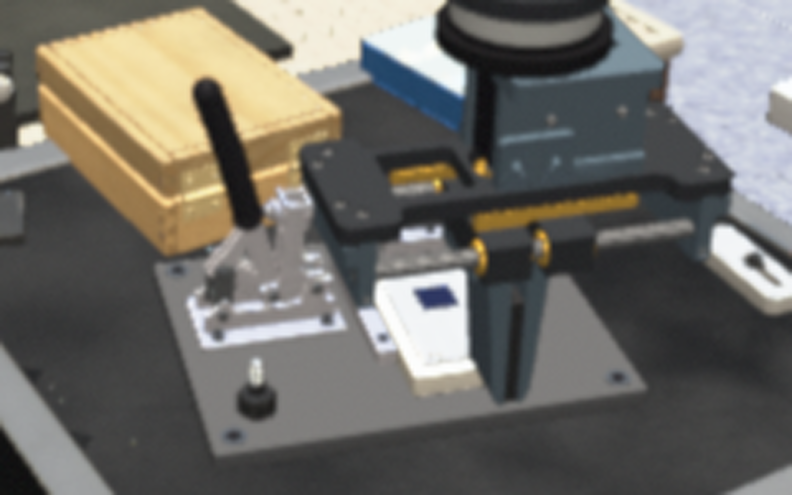

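View pics/top5.png

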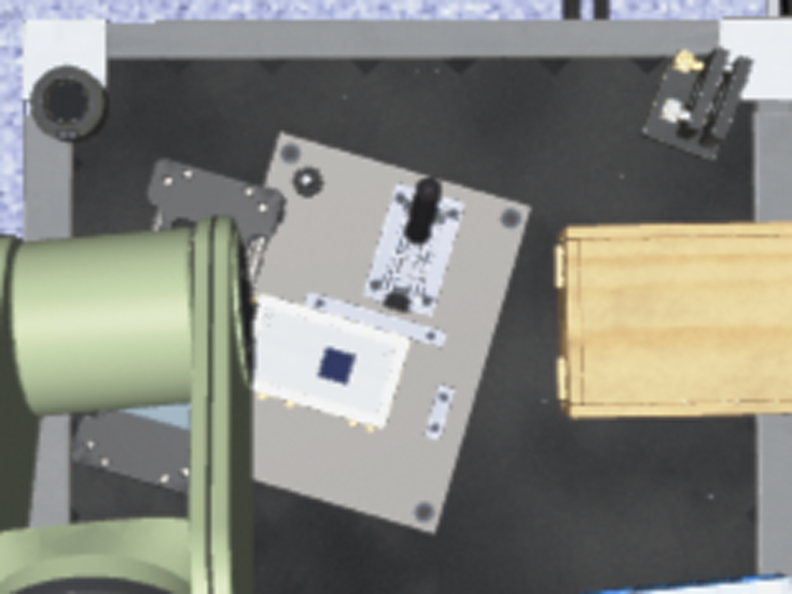

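>>> {"op": "drive_tool", "data": {
  "motion": [
    [[0,0,-0.01],[0,0,-0.008]],
    [[0,0,-0.0095],[0,0,0]],
    [[-0.0017,-0.0057,0],[0,0,0]],
    [[-0.0017,-0.0057,0],[0,0,0]],
    [[-0.0011,-0.0038,0],[0,0,0]],
    [[-0.0011,-0.0038,0],[0,0,0]],
    [[-0.0011,-0.0038,0],[0,0,0]],
    [[-0.0011,-0.0038,0],[0,0,0]],
    [[-0.0009,-0.0029,0],[0,0,0]],
    [[-0.0006,-0.0019,0],[0,0,0]]
  ]
}}

```text
time_s: 7.22
ee_pos: [531.8, 26.7, 17.7]
ee_rot: [-180.0, -0.0, -16.6]
force: [-0.4, 2.0, -0.0]
gripper_width: 0.5
```

>>> {"op": "drive_tool", "data": {
  "motion": [
    [[-0.0006,-0.0019,0],[0,0,0]],
    [[-0.0003,-0.001,0],[0,0,0]],
    [[-0.0003,-0.001,0],[0,0,0]],
    [[-0.0003,-0.001,0],[0,0,0]],
    [[-0.0003,-0.001,0],[0,0,0]],
    [[0,0,0],[0,0,0]],
    [[0,0,0],[0,0,0]],
    [[0,0,0],[0,0,0]],
    [[0,0,0],[0,0,0]],
    [[0,0,0],[0,0,0]]
  ]
}}

```text
time_s: 8.05
ee_pos: [530.9, 23.5, 17.7]
ee_rot: [-179.8, -0.0, -16.7]
force: [1.1, 11.6, 0.3]
gripper_width: 0.2
```

```bash
python3 -c "
from h import *
snap(6)
"
```

```text
8.05 [530.90282978  23.49413356  17.74472838] [-1.79760901e+02 -4.70171639e-02 -1.66958660e+01] [ 1.08122101 11.57911047  0.30348669]
```

View pics/top6.png

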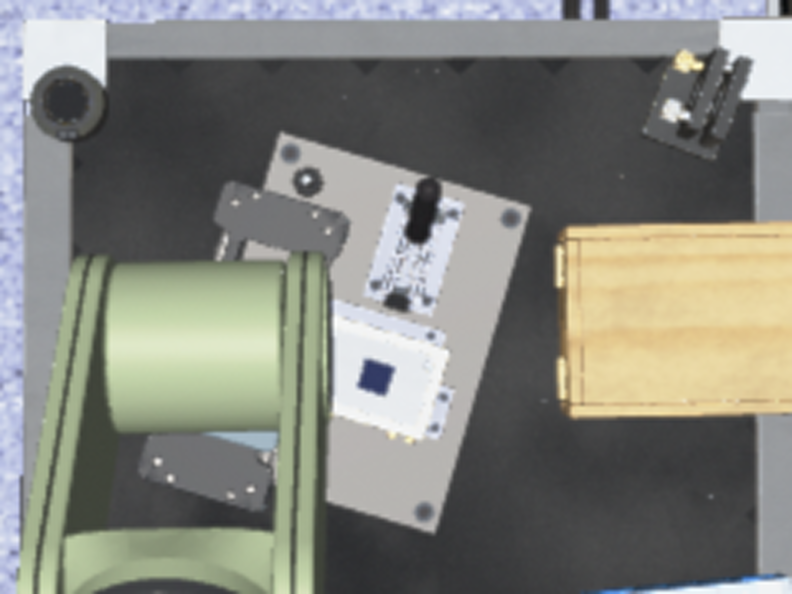

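>>> {"op": "drive_tool", "data": {
  "motion": [
    [[0.006,0.02,0],[0,0,0]],
    [[0,0,0.03],[0,0,0]],
    [[0,0,0.03],[0,0,0]],
    [[-0.0065,-0.0058,0],[0,0,0.121]],
    [[-0.0065,-0.0058,0],[0,0,0.121]],
    [[-0.0065,-0.0058,0],[0,0,0.121]],
    [[-0.0065,-0.0058,0],[0,0,0.121]],
    [[-0.0065,-0.0058,0],[0,0,0.121]],
    [[-0.0065,-0.0058,0],[0,0,0.121]],
    [[-0.0065,-0.0058,0],[0,0,0.121]]
  ]
}}

```text
time_s: 8.98
ee_pos: [490.4, -0.2, 77.5]
ee_rot: [179.9, 0.0, 32.3]
force: [0.2, -1.0, -0.8]
gripper_width: 0.1
```

>>> {"op": "drive_tool", "data": {
  "motion": [
    [[-0.0065,-0.0058,0],[0,0,0.121]],
    [[-0.0065,-0.0058,0],[0,0,0.121]],
    [[-0.0065,-0.0058,0],[0,0,0.121]],
    [[-0.0065,-0.0058,0],[0,0,0.121]],
    [[-0.0065,-0.0058,0],[0,0,0.121]],
    [[-0.0065,-0.0058,0],[0,0,0.121]],
    [[0,0,0],[0,0,0]],
    [[0,0,0],[0,0,0]],
    [[0,0,0],[0,0,0]],
    [[0,0,0],[0,0,0]]
  ]
}}

```text
time_s: 9.82
ee_pos: [452.2, -34.2, 77.5]
ee_rot: [180.0, -0.0, 73.5]
force: [-0.3, 0.2, -0.1]
gripper_width: 0.5
```

```bash
python3 -c "
from h import *
snap(7)
"
```

```text
9.8167 [452.16349788 -34.16916573  77.54832846] [ 1.79959011e+02 -6.05994740e-03  7.34588044e+01] [-0.3447607   0.19287536 -0.11688213]
```

View pics/top7.png

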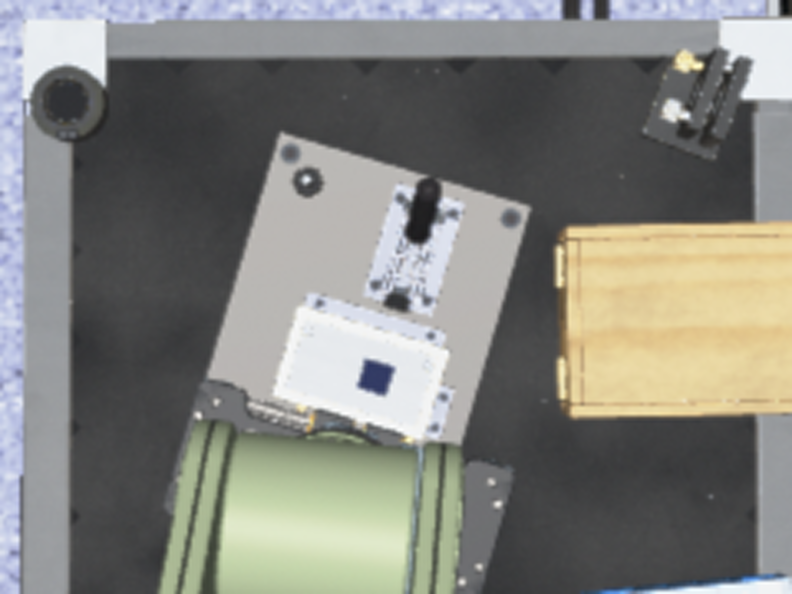

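View pics/side7.png

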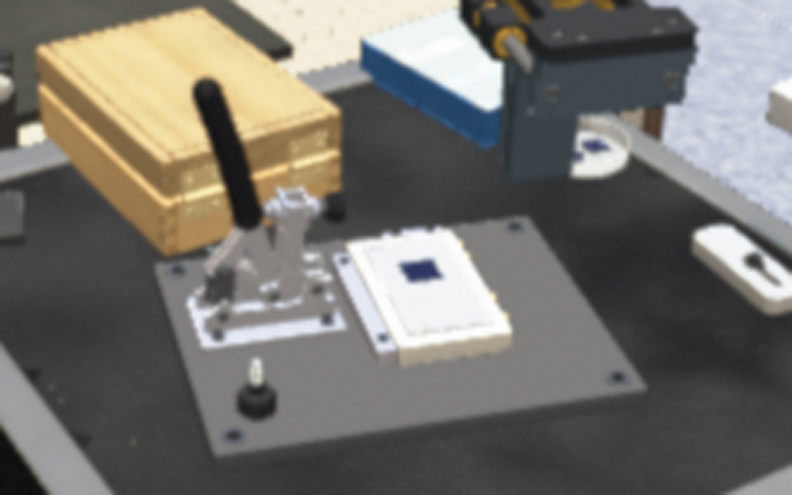

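>>> {"op": "drive_tool", "data": {
  "motion": [
    [[0,0,-0.03],[0,0,0]],
    [[0,0,-0.03],[0,0,0]],
    [[0,0,0],[0,0,0]],
    [[0.004,-0.0012,0],[0,0,0]],
    [[0.004,-0.0012,0],[0,0,0]],
    [[0.003,-0.0009,0],[0,0,0]],
    [[0.002,-0.0006,0],[0,0,0]],
    [[0.001,-0.0003,0],[0,0,0]],
    [[0.001,-0.0003,0],[0,0,0]],
    [[0,0,0],[0,0,0]]
  ]
}}

```text
time_s: 10.75
ee_pos: [464.7, -38.3, 17.9]
ee_rot: [-179.8, 0.0, 73.5]
force: [-5.1, 1.8, 5.1]
gripper_width: 0.5
```

>>> {"op": "drive_tool", "data": {
  "motion": [
    [[0,0,0],[0,0,0]],
    [[0,0,0],[0,0,0]],
    [[0,0,0],[0,0,0]],
    [[-0.01,0.003,0],[0,0,0]],
    [[-0.01,0.003,0],[0,0,0]],
    [[0,0,0.03],[0,0,0]],
    [[0,0,0.03],[0,0,0]],
    [[-0.03,0.009,0.02],[0,0,0]],
    [[-0.03,0.009,0.02],[0,0,0]],
    [[0,0,0],[0,0,0]]
  ]
}}

```text
time_s: 11.58
ee_pos: [382.5, -13.9, 120.1]
ee_rot: [179.9, -0.0, 73.6]
force: [-1.4, 0.0, 0.8]
gripper_width: 0.6
```

```bash
python3 -c "
from h import *
snap(8)
im=cv2.imread('pics/top8full.png')
im=cv2.resize(im[240:300,260:350],None,fx=8.8,fy=8.8,interpolation=cv2.INTER_CUBIC);cv2.imwrite('pics/t8z.png',im)
im=cv2.imread('pics/side8full.png')
im=cv2.resize(im[240:300,320:410],None,fx=8.8,fy=8.8,interpolation=cv2.INTER_CUBIC);cv2.imwrite('pics/s8z.png',im)
"
```

```text
11.5833 [382.47989191 -13.88476358 120.07913273] [ 1.79892380e+02 -4.13887468e-02  7.35658202e+01] [-1.36223008  0.00495498  0.8347429 ]
```

View pics/t8z.png

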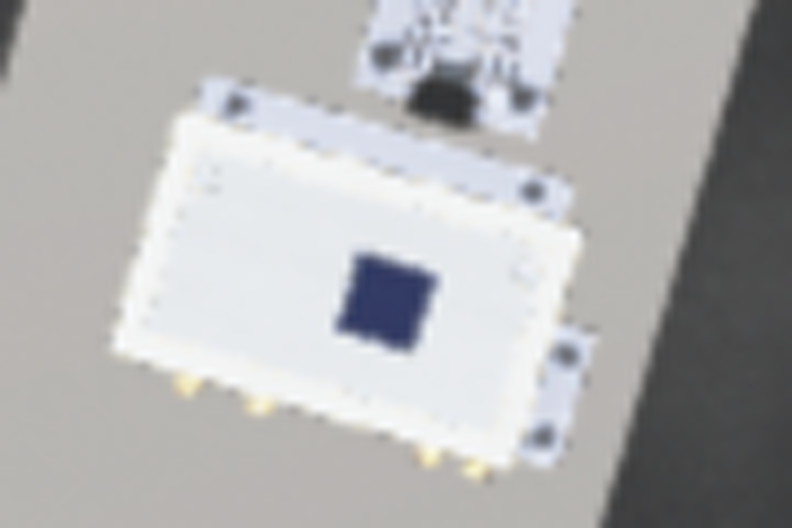

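View pics/s8z.png

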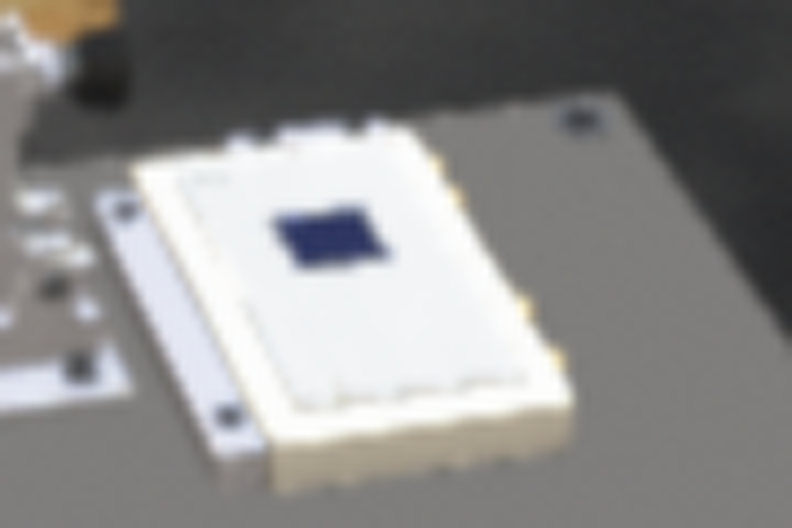

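```bash
python3 -c "
from h import *
a=np.radians(-16.6);X=np.array([np.cos(a),np.sin(a)]);Y=np.array([-X[1],X[0]])
P=[]
for u,v in[(182,115),(582,235),(115,348),(510,468)]:
  w=onz('top',260+u/8.8,240+v/8.8,25)[:2]-[538.1,-38.9];P.append([w@X,w@Y])
P=np.array(P);print(P,P.mean(0))
# box height: use corners of wooden box ; handle base
im=cv2.imread('pics/top8full.png');im2=cv2.imread('pics/side8full.png')
cv2.imwrite('pics/s8b.png',cv2.resize(im2[180:280,190:350],None,fx=5,fy=5,interpolation=2))
"
```

```text
[[  4.11522583  38.11207871]
 [  3.82528819 -61.26000979]
 [-53.42214379  37.49421645]
 [-54.00139835 -60.53676278]] [-24.87075703 -11.54761935]
```

View pics/s8b.png

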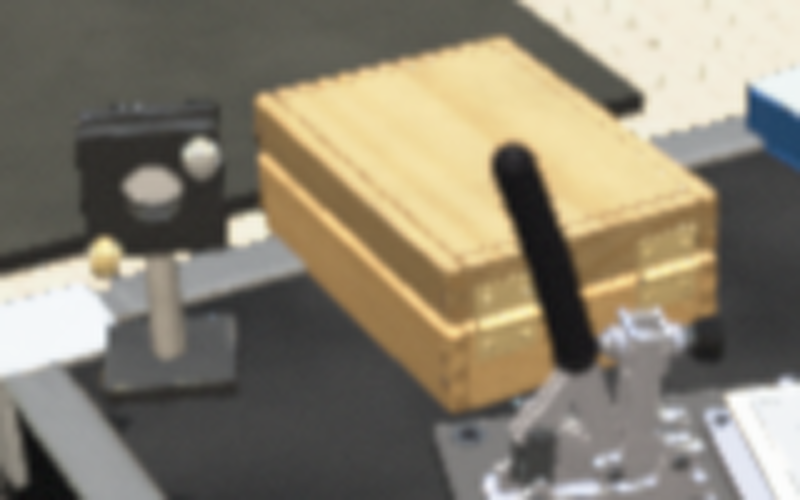

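```bash
python3 -c "
from h import *
a=np.radians(-16.6);X=np.array([np.cos(a),np.sin(a),0]);Y=np.array([-X[1],X[0],0])
W=lambda p:np.array([538.1,-38.9,0])+p[0]*X+p[1]*Y+np.array([0,0,p[2]])
J=lambda w:((w-[538.1,-38.9,0])@X,(w-[538.1,-38.9,0])@Y)
b=onz('side',282,262,0);print('box bottom',b,J(b))
for h in(60,70,80,90):print(h,proj('side',b+[0,0,h]))
for p in[(94,-20,154),(84,-20,127),(143,-20,57),(121,-20,120),(138,-20,97),(141,-20,76)]:print(p,W(p).round(1),'side',((proj('side',W(p))-[190,180])*5).round(),'top',((proj('top',W(p))-[190,160])*3.3).round())
"
```

```text
box bottom [ 598.95073753 -172.26933931    0.        ] (np.float64(96.41670425227025), np.float64(-110.42650074213077))
60 [280.88359176 234.2459637 ]
70 [280.69072613 229.45130232]
80 [280.49583683 224.60633202]
90 [280.29889183 219.71025679]
(94, -20, 154) [622.5 -84.9 154. ] side [502. 149.] top [429. 180.]
(84, -20, 127) [612.9 -82.1 127. ] side [535. 220.] top [424. 201.]
(143, -20, 57) [669.4 -98.9  57. ] side [365. 426.] top [450. 118.]
(121, -20, 120) [648.3 -92.6 120. ] side [422. 252.] top [442. 141.]
(138, -20, 97) [664.6 -97.5  97. ] side [374. 320.] top [449. 118.]
(141, -20, 76) [667.5 -98.3  76. ] side [368. 376.] top [450. 117.]
```

>>> {"op": "drive_tool", "data": {
  "motion": [
    [[0,0,0.033],[0,0,0]],
    [[0,0,0.033],[0,0,0]],
    [[0,0,0.034],[0,0,0]],
    [[0.033,-0.0098,0],[0,0,0]],
    [[0.033,-0.0098,0],[0,0,0]],
    [[0.033,-0.0098,0],[0,0,0]],
    [[0.033,-0.0098,0],[0,0,0]],
    [[0.033,-0.0098,0],[0,0,0]],
    [[0.033,-0.0098,0],[0,0,0]],
    [[0.033,-0.0098,0],[0,0,0]]
  ],
  "claw": 0.5
}}

```text
time_s: 12.52
ee_pos: [619.9, -84.4, 215.7]
ee_rot: [-180.0, 0.0, 73.5]
force: [-0.1, -0.1, -0.5]
gripper_width: 45.8
```

>>> {"op": "drive_tool", "data": {
  "motion": [
    [[0,0,-0.02],[0,0,0]],
    [[0,0,0],[0,0,0]],
    [[0,0,0],[0,0,0]],
    [[0,0,0],[0,0,0]],
    [[0,0,0],[0,0,0]],
    [[0,0,0],[0,0,0]],
    [[0,0,0],[0,0,0]],
    [[0,0,0],[0,0,0]],
    [[0,0,0],[0,0,0]],
    [[0,0,0],[0,0,0]]
  ]
}}

```text
time_s: 13.35
ee_pos: [617.5, -83.3, 197.8]
ee_rot: [180.0, -0.0, 73.5]
force: [0.2, -0.0, -0.8]
gripper_width: 45.5
```

```bash
python3 -c "
from h import *
s=env.state();print(s['gripper_width'],s['qpos'])
snap(9)
im=cv2.imread('pics/side9full.png')
cv2.imwrite('pics/s9.png',cv2.resize(im[140:300,190:350],None,fx=3.7,fy=3.7,interpolation=2))
"
```

```text
45.52652155601109 [-8.74709143e+00  2.32068442e+01  8.44883533e+01  5.81811904e-03
  7.22766555e+01 -8.22831903e+01]
13.35 [617.4836315  -83.33955549 197.79828395] [ 1.79972852e+02 -9.27213719e-03  7.35343313e+01] [ 0.20224459 -0.03385025 -0.83011794]
```

View pics/s9.png

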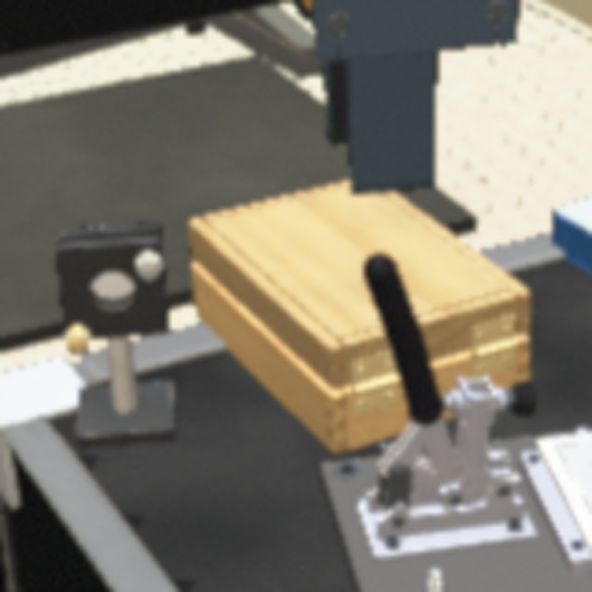

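>>> {"op": "drive_tool", "data": {
  "motion": [
    [[-0.0025,0.0007,-0.0225],[0,0,0]],
    [[-0.002,0.0006,-0.0225],[0,0,0]],
    [[0,0,-0.0225],[0,0,0]],
    [[0,0,-0.0225],[0,0,0]],
    [[0,0,0],[0,0,0]],
    [[0,0,0],[0,0,0]],
    [[0,0,0],[0,0,0]],
    [[0,0,0],[0,0,0]],
    [[0,0,0],[0,0,0]],
    [[0,0,0],[0,0,0]]
  ]
}}

```text
time_s: 14.28
ee_pos: [613.7, -82.2, 108.8]
ee_rot: [179.9, -0.0, 73.5]
force: [0.2, -0.1, -0.6]
gripper_width: 45.7
```

```bash
python3 -c "
from h import *
snap(10)
"
```

```text
14.2833 [613.71094265 -82.2145473  108.75894641] [ 1.79870716e+02 -2.26635212e-02  7.35317834e+01] [ 0.24627812 -0.05490847 -0.60769832]
```

View pics/side10.png

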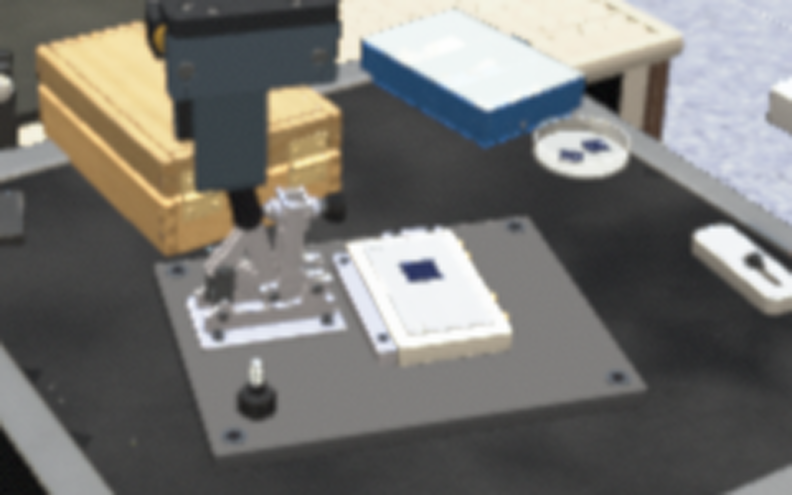

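View pics/top10.png

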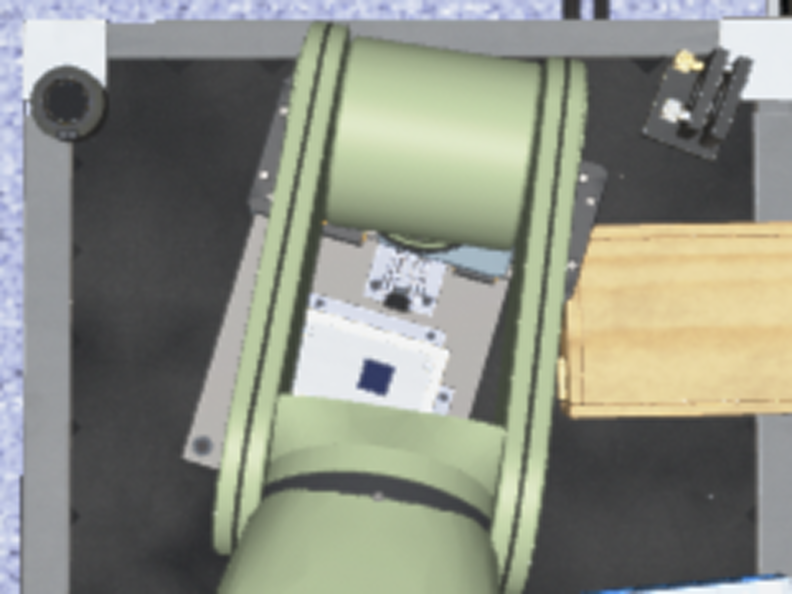

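Straddling the handle. Close on it.

>>> {"op": "drive_tool", "data": {
  "motion": [
    [[0,0,0],[0,0,0]],
    [[0,0,0],[0,0,0]],
    [[0,0,0],[0,0,0]],
    [[0,0,0],[0,0,0]],
    [[0,0,0],[0,0,0]],
    [[0,0,0],[0,0,0]],
    [[0,0,0],[0,0,0]],
    [[0,0,0],[0,0,0]],
    [[0,0,0],[0,0,0]],
    [[0,0,0],[0,0,0]]
  ],
  "claw": 0,
  "force": 25
}}

```text
time_s: 15.22
ee_pos: [613.1, -81.9, 107.4]
ee_rot: [-180.0, -0.0, 73.5]
force: [2.0, 1.4, 0.0]
gripper_width: 15.4
```

>>> {"op": "drive_tool", "data": {
  "motion": [
    [[0.0059,-0.0018,-0.0003],[0,0,0]],
    [[0.0059,-0.0018,-0.0005],[0,0,0]],
    [[0.0059,-0.0018,-0.001],[0,0,0]],
    [[0.0059,-0.0018,-0.0013],[0,0,0]],
    [[0.0059,-0.0018,-0.0018],[0,0,0]],
    [[0.0059,-0.0018,-0.0022],[0,0,0]],
    [[0,0,0],[0,0,0]],
    [[0,0,0],[0,0,0]],
    [[0,0,0],[0,0,0]],
    [[0,0,0],[0,0,0]]
  ]
}}

```text
time_s: 16.05
ee_pos: [649.7, -93.0, 100.4]
ee_rot: [179.8, -0.0, 73.5]
force: [2.4, 1.9, 0.0]
gripper_width: 15.1
```

```bash
python3 -c "
from h import *
snap(11,('side',))
"
```

```text
16.05 [649.67533377 -92.96631731 100.39288079] [ 1.79830625e+02 -3.80619646e-02  7.35246626e+01] [2.35990293 1.91530351 0.04582219]
```

View pics/side11.png

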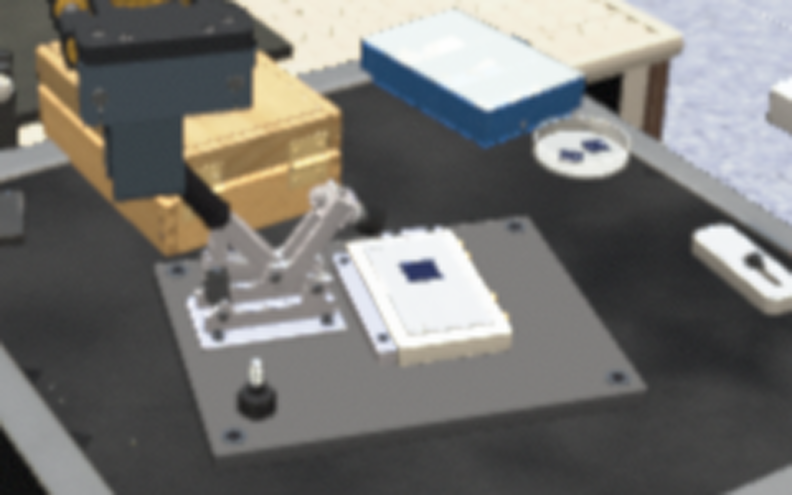

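>>> {"op": "drive_tool", "data": {
  "motion": [
    [[0.0045,-0.0013,-0.0036],[0,0,0]],
    [[0.004,-0.0012,-0.0044],[0,0,0]],
    [[0.0033,-0.001,-0.005],[0,0,0]],
    [[0.0027,-0.0008,-0.005],[0,0,0]],
    [[0.0018,-0.0006,-0.005],[0,0,0]],
    [[0.001,-0.0003,-0.005],[0,0,0]],
    [[0.0008,-0.0002,-0.005],[0,0,0]],
    [[0.0006,-0.0002,-0.005],[0,0,0]],
    [[0.0005,-0.0002,-0.006],[0,0,0]],
    [[0,0,0],[0,0,0]]
  ]
}}

```text
time_s: 16.93
ee_pos: [670.4, -99.3, 56.6]
ee_rot: [179.6, -0.0, 73.5]
force: [6.3, 1.6, 4.0]
gripper_width: 15.3
```

```bash
python3 -c "
from h import *
snap(12,('side',))
"
```

```text
16.9333 [670.35509831 -99.31772641  56.62071376] [ 1.79645277e+02 -2.76623327e-02  7.35405002e+01] [6.25169799 1.55186215 4.03139811]
```

View pics/side12.png

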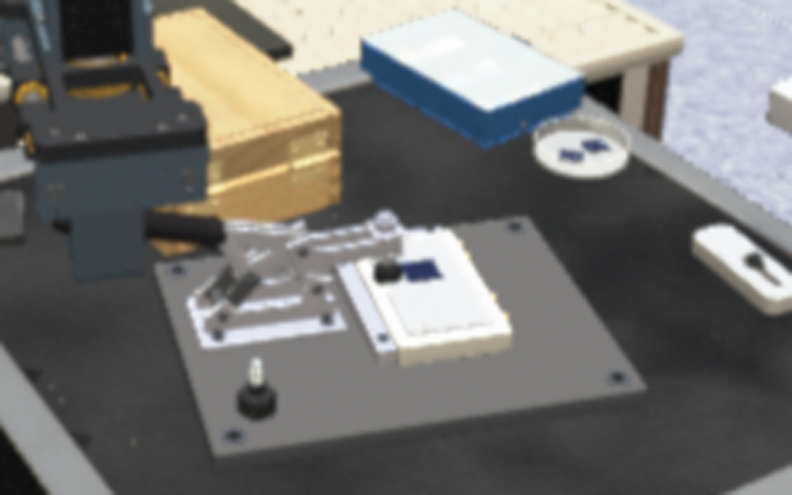

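>>> {"op": "drive_tool", "data": {
  "motion": [
    [[0.0003,-0.0001,-0.003],[0,0,0]],
    [[0.0003,-0.0001,-0.003],[0,0,0]],
    [[0.0003,-0.0001,-0.003],[0,0,0]],
    [[0.0003,-0.0001,-0.003],[0,0,0]],
    [[0.0003,-0.0001,-0.003],[0,0,0]],
    [[0.0003,-0.0001,-0.003],[0,0,0]],
    [[0,0,-0.002],[0,0,0]],
    [[0,0,0],[0,0,0]],
    [[0,0,0],[0,0,0]],
    [[0,0,0],[0,0,0]]
  ],
  "force": 40
}}

```text
time_s: 17.82
ee_pos: [672.4, -99.9, 37.3]
ee_rot: [179.6, -0.0, 73.5]
force: [7.7, 1.8, 2.9]
gripper_width: 14.9
```

```bash
python3 -c "
from h import *
snap(13,('side',))
"
```

```text
17.8167 [672.38396818 -99.90876375  37.25502055] [ 1.79611461e+02 -3.70869206e-02  7.35351852e+01] [7.6702706  1.77656836 2.87384303]
```

View pics/side13.png

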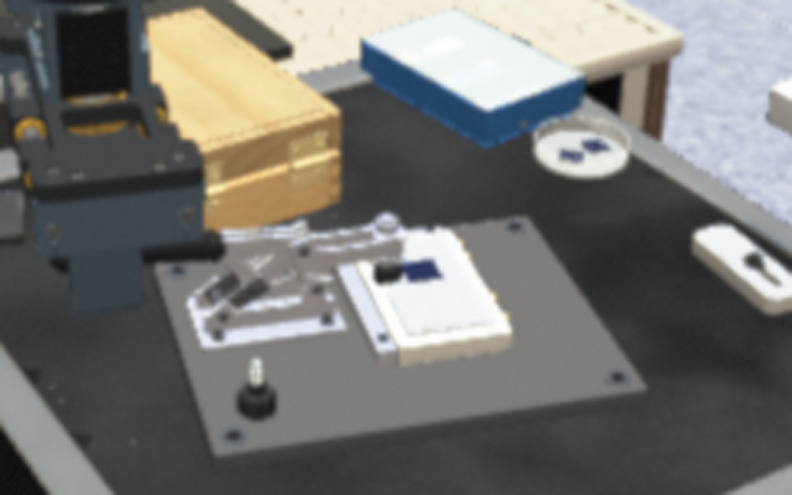

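>>> {"op": "drive_tool", "data": {
  "motion": [
    [[0,0,-0.0015],[0,0,0]],
    [[0,0,-0.0015],[0,0,0]],
    [[0,0,-0.0015],[0,0,0]],
    [[0,0,-0.0015],[0,0,0]],
    [[0,0,0],[0,0,0]],
    [[0,0,0],[0,0,0]],
    [[0,0,0],[0,0,0]],
    [[0,0,0],[0,0,0]],
    [[0,0,0],[0,0,0]],
    [[0,0,0],[0,0,0]]
  ]
}}

```text
time_s: 18.7
ee_pos: [672.6, -100.0, 31.2]
ee_rot: [179.6, -0.0, 73.5]
force: [8.7, 0.6, 1.7]
gripper_width: 14.8
```

>>> {"op": "drive_tool", "data": {
  "motion": [
    [[0,0,-0.0015],[0,0,0]],
    [[0,0,-0.0015],[0,0,0]],
    [[0,0,-0.0015],[0,0,0]],
    [[0,0,0],[0,0,0]],
    [[0,0,0],[0,0,0]],
    [[0,0,0],[0,0,0]],
    [[0,0,0],[0,0,0]],
    [[0,0,0],[0,0,0]],
    [[0,0,0],[0,0,0]],
    [[0,0,0],[0,0,0]]
  ]
}}

```text
time_s: 19.53
ee_pos: [672.9, -99.9, 29.5]
ee_rot: [179.5, -0.1, 73.5]
force: [3.7, 2.7, 14.9]
gripper_width: 14.9
```

```bash
python3 -c "
from h import *
snap(14,('side',))
"
```

```text
19.5333 [672.92302657 -99.9495478   29.53733102] [ 1.79485626e+02 -5.03051490e-02  7.35475442e+01] [ 3.73686634  2.72784251 14.91047204]
```

View pics/side14.png

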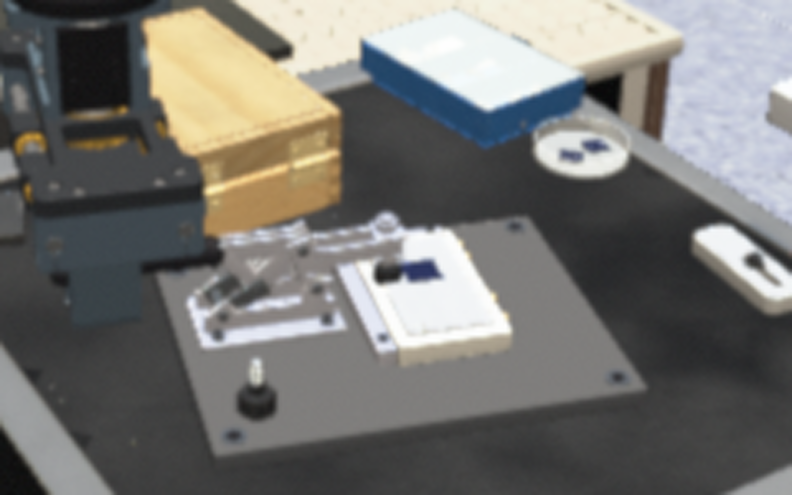

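>>> {"op": "drive_tool", "data": {
  "motion": [
    [[0,0,0.002],[0,0,0]],
    [[0,0,0],[0,0,0]],
    [[0,0,0],[0,0,0]],
    [[0,0,0],[0,0,0]],
    [[0,0,0],[0,0,0]],
    [[0,0,0.03],[0,0,0]],
    [[0,0,0.04],[0,0,0]],
    [[0,0,0.04],[0,0,0]],
    [[0,0,0.04],[0,0,0]],
    [[0,0,0.02],[0,0,0]]
  ],
  "claw": 0.5
}}

```text
time_s: 20.42
ee_pos: [671.0, -99.8, 203.2]
ee_rot: [179.6, -0.0, 73.5]
force: [0.7, -0.8, 1.1]
gripper_width: 45.2
```

>>> {"op": "drive_tool", "data": {
  "motion": [
    [[-0.033,0.01,0.01],[0,0,0]],
    [[-0.033,0.01,0.01],[0,0,0]],
    [[-0.033,0.01,0],[0,0,0]],
    [[-0.033,0.01,0],[0,0,0]],
    [[-0.033,0.01,0],[0,0,0]],
    [[-0.033,0.01,0],[0,0,0]],
    [[-0.033,0.01,0],[0,0,0]],
    [[-0.033,0.01,0],[0,0,0]],
    [[0,0,0],[0,0,0]],
    [[0,0,0],[0,0,0]]
  ]
}}

```text
time_s: 21.25
ee_pos: [404.0, -19.1, 217.9]
ee_rot: [180.0, 0.0, 73.6]
force: [1.6, -0.3, -0.7]
gripper_width: 45.7
```

```bash
python3 -c "
from h import *
snap(15)
"
```

```text
21.25 [403.96855404 -19.10923723 217.93506857] [1.79982668e+02 1.42814003e-02 7.35787096e+01] [ 1.57024491 -0.30570527 -0.65679096]
```

View pics/side15.png

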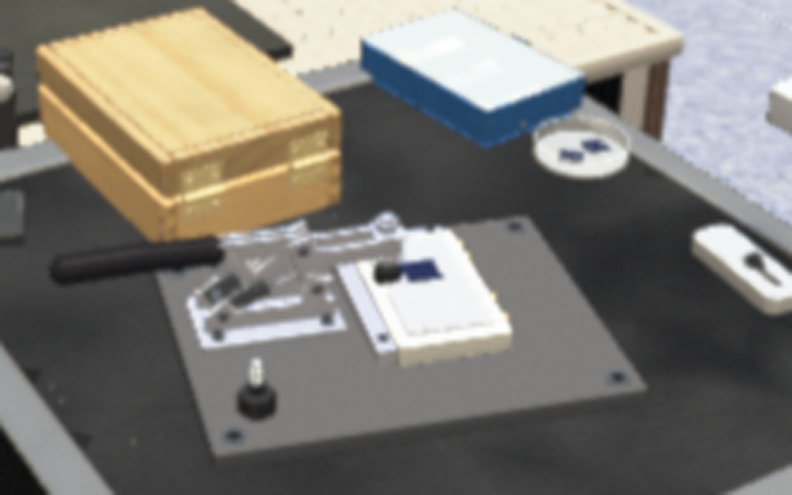

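View pics/top15.png

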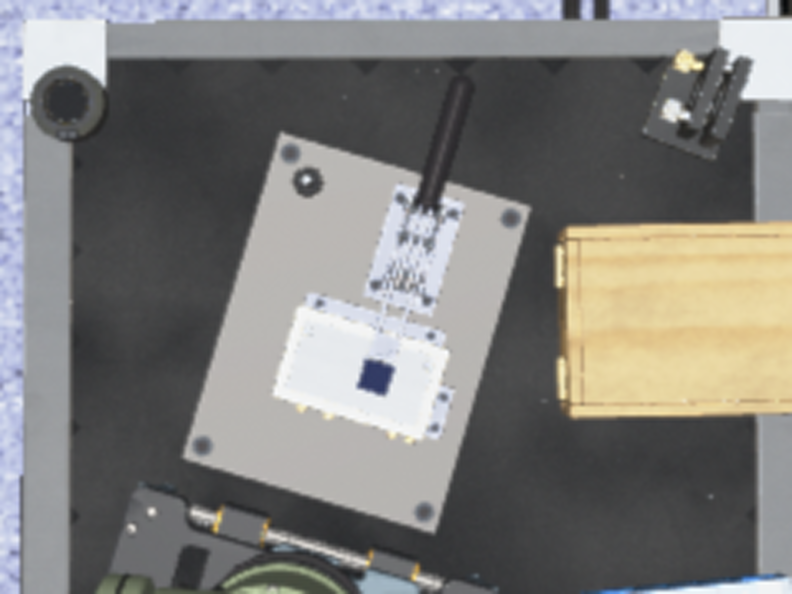

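```bash
python3 -c "
from h import *
s=env.state();print(s['qvel'].round(2),s['force'])
env.job_done()
"
```

```text
[-0.25  1.19 -1.05  0.16  0.2   0.01] [0.28351711 0.91666778 0.1366504 ]
the job is handed in; nothing more can be done
```

The holder is home against both stops, the clamp is locked on it, and I handed the job in at about 21 s of the 48 s allowed.

**How I did it:** I pushed the holder with shut fingers against the back rail, then against the side stop, then gently against the rail again with the clamp still open. I then gripped the handle and swung it back and down until it met its stop, with about 15 N on the wrist. After that I let go and backed the arm away.

**What the last checks showed:**
- **Holder:** before clamping, its corners put the centre at about (-24.9, -11.5) mm in the jig's frame, within about 0.3 degrees of square. That is 0.9 and 1.5 mm from nominal, with calibration good to about 2 mm. In the zoomed picture it sat flush with both stops. The last picture shows it in the same place.
- **Handle:** it stayed level after release, with its grip where the locked position projects in the side picture. The foot rests on the holder between the cell and the rail.
- **Bystanders:** in the last top picture the sensor puck, mirror mount and thumb knob are where they started.

**Not checked or in disagreement:**
- **Over-centre point and foot force:** I judged the lock only from the stop contact and the pictures, and could not measure the foot's force.
- **Fingers on the handle:** before the stop the fingers went about 8 mm lower than the listed locked grip height. They were probably sliding on the handle, or the heights are slightly off.

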